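Show which spindle goes in the free tray compartment

ROBOT

A 6-joint arm with a two-finger parallel gripper is mounted at the origin on the work surface. World frame = base frame: x ahead of the robot, y to its left, z up, the work surface at z = 0. Lengths are in m, angles in rad, forces in N, time in s.
With the tool pointing down it reaches from about 0.25 to 0.775 m from the base axis. Payload 4 kg.
Tool frame: the origin (TCP) lies at the very end of the fingers, on their centre line; the grasp point (between the pads) lies 19 mm behind it; z points along the fingers, y is the direction in which the jaws open and shut (so a half turn about z gives the same grasp; the last joint's range is limited). The gripper opens to 85 mm and grips with 20 to 120 N. Pads are 22 mm wide; open, the fingers measure 114 mm over their backs; the gripper's body (76 mm by 85 mm) begins 54 mm behind the grasp point. The pads swing forward as they close: fully open they stand 13 mm farther back than shut.
Start: joints at [1.048, 0.087, 1.371, -0, 1.684, -0.103], TCP at [0.224, 0.502, 0.231] pointing down, gripper open.
Joint ranges: [-3.1, 3.1], [-0.76, 2.03], [0.27, 2.55], [-1.08, 4.22], [0.17, 2.65], [-2.57, 2.57]. Speed limits (rad/s): [2.79, 2.79, 3.14, 3.14, 3.14, 3.14].

INTERFACE

Orientations are given as a 3x3 rotation matrix whose columns are the frame's x, y, z axes.
In Python, from station import bot, viewer, sign_off, models gives the robot as it stands.
- The arm moves only by the tool arm_command, never from a script. Its arguments are lists of equal length, an entry for each row: "translation": the shift along the tool's x, y, z in units of 0.03 m (1.0 is 0.03 m), a list of three; "rot": the turn, a rotation vector about the tool's x, y, z in units of pi/2 rad (1.0 is pi/2 rad), a list of three. A call has exactly 10 rows; each row shifts and turns the commanded pose from where the row before left it, along the tool's axes as they then stand; what a row does not reach is not made up. A row lasts 1/12 s, in which the tool goes at most 41.7 mm and 7.16 degrees, less where a joint would pass 70% of its speed; a pose out of reach is approached as far as the arm can. A call with a number of a shift or a turn outside -1 to 1 is refused whole. A call with a gripper value outside its range is refused whole. "jaw" is the opening, from 0 (shut) to 1 (fully open), set as the call begins (left out, the last holds). The fingers move at their own pace and stop on an object; "newtons" is the grip in N (left out, the last holds). Time passes only in rows, so rows that do not move let the fingers close, or fill a call up. It gives the time, the measured TCP pose, the force and the opening at its end, in the units of the state.
- bot.get_obs(): the state, without advancing time (a new reading comes with each control period).
- viewer.grab_frame(name): name is "scene" or "top"; returns a dict with "color" (384x512x3 uint8, red, green, blue), "K" (3x3 intrinsics, pixels), "cam_to_world" (4x4, takes a point from camera to world coordinates). Camera axes: x right, y up, looking along -z (the intrinsics and any distortion apply to the point x, -y, -z); pixel columns grow to the right and rows downward; lengths in m; the calibration is good to about 2 mm. A picture is of the moment at which its call begins. There is no depth.
- sign_off(): hands the job in, once; it reports no verdict.
Trained networks look in a picture, given as the dict that the camera call returned (one of the last four; its "shot" number tells which), for a name from the list of things; names that differ only in an ending like _2 or _b are one class to them, and where a whole thing is asked for, a point or a joint stands for the part that bears it (a point fixed in the world has none). Each returns a list of dicts, best first, with "confidence" (0 to 1); they miss things now and then, are a little off and sometimes report something else, mostly with a low value. They report only what shows in the picture. A call takes as long as a camera call. They do not tell look-alikes from the thing itself.
- models.look_for(picture, label): "rect" ([left, top, width, height] in pixels, round what is visible of it).
- models.trace(picture, label): "mask" (384x512 bool, what is visible of it) and "rect" ([left, top, width, height] in pixels, round what is visible of it).
- models.mark_of(picture, label): "uv" ([column, row] in pixels: a listed point, or the origin of a listed thing).
The state is a dict: "time": time; "joints": joint angles; "qvel": joint speeds; "joint_torque": joint torques, N m; "eef_pos": TCP position; "tool_rot": TCP orientation; "ft_force": force on the tool from outside, world axes, zero at the start; "moment": the same for the moment, N m; "gripper_width": finger opening in m.
Only numpy, scipy, OpenCV 4.12 (cv2) and the standard library are available. Lean on these libraries where they do the work, as an engineer would, in place of code of your own. Each camera call takes 0.05 s, during which the arm holds its last target.

TASK

Call your colleague by pressing the round call button fully down with the fingertips and letting it go, then show what goes where: point at the short turned spindle from straight above, fingertips about 3 cm over its top, and stay there for two seconds. Then point in the same way, about 3 cm over the rim, at the middle of the tray's empty compartment, and finish while still pointing there. Do not touch the spindles, the tray or its contents, and travel high (fingertips at least 7 cm above) over the tall spindles and filled compartments, so as not to point at a wrong one.

Things in the scene. Friction and masses are not known exactly. Their poses are not given: they have to be found in the camera images.
- spindle_short: the short turned steel spindle, 55 mm tall, standing loose on the bench: round foot 44 mm across, thin stem, rounded head 27 mm across. Origin at the centre of its underside, z up; the top of the head is 55 mm above it.
- spindle_a: a tall turned steel spindle, same shape but 90 mm tall, standing loose. Origin at the centre of its underside, z up. Leave alone.
- spindle_b: the other tall turned steel spindle, 90 mm tall, exactly like the first. Origin at the centre of its underside, z up. Leave alone.
- call_top (a point): centre of the top face of the call button: a black round plunger 36 mm across on a grey round housing 52 mm across and 12 mm high, fixed on the bench. Released, this point is 22 mm above the bench; it goes straight down when pressed.
- call (a joint): travel of the call button's plunger in m: 0 released, 0.006 fully down; a spring returns it and it takes about 5 N to press it fully down.
- tray: fixed divided tray of bare sheet metal, 225 mm long (its own x), 100 mm wide (its own y), 35 mm high, walls and floor 3 mm thick; two cross walls make three equal compartments in a row, centres 74 mm apart, each about 71 mm by 94 mm inside. Origin at the centre of its underside, z up. Two compartments hold one part each, one is empty.
- free_slot_mouth (a point): centre of the mouth of the tray's empty compartment, level with the top of the rim, 35 mm above the bench; z up.
- collar: a dark steel collar (thick ring) 48 mm across with a 26 mm hole, 22 mm high, lying loose in one tray compartment. Origin at the centre of its underside, 3 mm above the bench. Leave alone.
- wood_knob: a mushroom-shaped turned wooden knob, 48 mm across, 40 mm high, standing loose in another tray compartment. Origin at the centre of its underside, 3 mm above the bench. Leave alone.
There are look-alikes about, which are no part of the job. What is shaped like the part that bears call_top but purple or white is not meant.

How it is judged:
By the outcome, as a careful person would: the job done as asked, in the order asked, and still so for the second after the job is handed in, with the robot touching nothing.
It also fails if it takes over 48 s, if anything falls off the work surface, if the arm or the gripper's body presses on something with over 40 N, if the wrist force passes 120 N, or if a joint passes its speed limit or range.

## Working session

There is one attempt and no reset: what is moved stays moved. The work goes in short steps, Python scripts to look and compute and a tool call to move; the robot and the scene stay as the last step left them, time stands still between calls to the robot, and variables do not carry over. Pictures are saved under pics/ and viewed, and the job is handed in when it is done.

Besides the shell and the picture viewer there is one more tool, called as a command line: name --argument value ..., lists and objects as JSON in quotes. arm_command: Moves the arm, as the interface text tells. Shifts and turns lie within -1 to 1; 1 stands for 0.03 m of shift or pi/2 rad of turn. Its arguments: {"type":"object","properties":{"translation":{"type":"array"},"rot":{"type":"array"},"jaw":{"type":"number"},"newtons":{"type":"number"}},"required":["translation","rot"]}

```bash
mkdir -p pics
cat > h.py <<'E'
import numpy as np, cv2
def ray(p,uv):
    K=p["K"];T=np.array(p["cam_to_world"])
    d=np.linalg.inv(K)@np.array([uv[0],uv[1],1.0]); d=T[:3,:3]@np.array([d[0],-d[1],-d[2]])
    return T[:3,3],d
def at_z(p,uv,z):
    o,d=ray(p,uv); return o+d*(z-o[2])/d[2]
def proj(p,X):
    T=np.array(p["cam_to_world"]); c=T[:3,:3].T@(np.array(X)-T[:3,3]); q=p["K"]@np.array([c[0],-c[1],-c[2]]); return q[:2]/q[2]
E
python3 - <<'E'
from station import bot, viewer, models
from h import *
import pickle
o=bot.get_obs(); print(o["time"],o["eef_pos"],o["tool_rot"],o["gripper_width"])
Z={"spindle_short":0,"spindle_a":0,"call_top":.022,"tray":0,"free_slot_mouth":.035,"collar":.003,"wood_knob":.003}
for n in ("scene","top"):
    p=viewer.grab_frame(n); pickle.dump(p,open(n+".pkl","wb"))
    if n=="scene": print(p.keys())
    cv2.imwrite(f"pics/{n}0.png",cv2.resize(p["color"][:,:,::-1],(800,600),interpolation=cv2.INTER_CUBIC))
    for l,z in Z.items():
        for r in models.mark_of(p,l)[:5]:
            print(n,l,round(r["confidence"],2),np.round(r["uv"],1),np.round(at_z(p,r["uv"],z)[:2],3))
E
```

```text
0.0 [0.22391402 0.50181927 0.23013557] [[-9.13174393e-01  4.07567487e-01 -1.12785124e-03]
 [ 4.07568966e-01  9.13172463e-01 -1.89500646e-03]
 [ 2.57579674e-04 -2.19014854e-03 -9.99997568e-01]] 0.08572802618435114
dict_keys(['color', 'K', 'cam_to_world', 'shot'])
scene spindle_short 0.64 [255.5 190.1] [0.44  0.061]
scene spindle_a 0.79 [286.2 238.4] [0.63  0.105]
scene spindle_a 0.72 [338.3 216.8] [0.587 0.259]
scene call_top 0.69 [333.  179.6] [0.467 0.28 ]
scene call_top 0.6 [322.3 158. ] [0.37  0.278]
scene call_top 0.51 [362.5 178.4] [0.48  0.363]
scene call_top 0.5 [295.2 177.4] [0.435 0.178]
scene tray 0.58 [143.3 230. ] [ 0.524 -0.256]
scene free_slot_mouth 0.68 [139.6 204.3] [ 0.462 -0.257]
scene collar 0.68 [137.4 230.3] [ 0.524 -0.27 ]
scene wood_knob 0.51 [136.4 252. ] [ 0.596 -0.274]
top spindle_short 0.74 [253.6 223.6] [0.438 0.066]
top spindle_a 0.85 [243.5 141.3] [0.634 0.09 ]
top spindle_a 0.77 [171.5 156.9] [0.596 0.261]
top call_top 0.67 [164.8 213.2] [0.461 0.27 ]
top call_top 0.63 [122.6 206.5] [0.477 0.367]
top call_top 0.52 [166.4 256.2] [0.363 0.264]
top tray 0.83 [393.5 187.1] [ 0.525 -0.264]
top free_slot_mouth 0.74 [397.6 219.5] [ 0.448 -0.261]
top free_slot_mouth 0.3 [254.4 223.5] [0.438 0.064]
top collar 0.58 [394.8 190.9] [ 0.516 -0.266]
top wood_knob 0.54 [398.  156.6] [ 0.597 -0.276]
```

View pics/scene0.png

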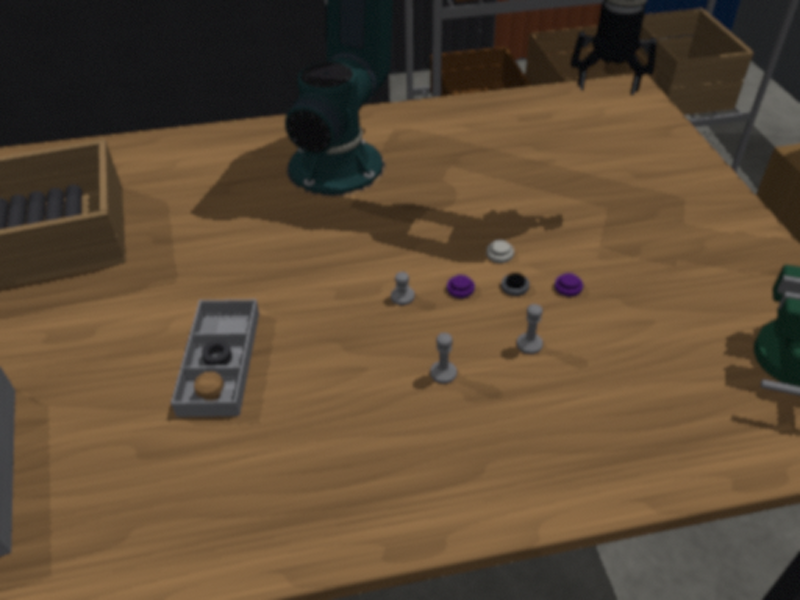

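View pics/top0.png

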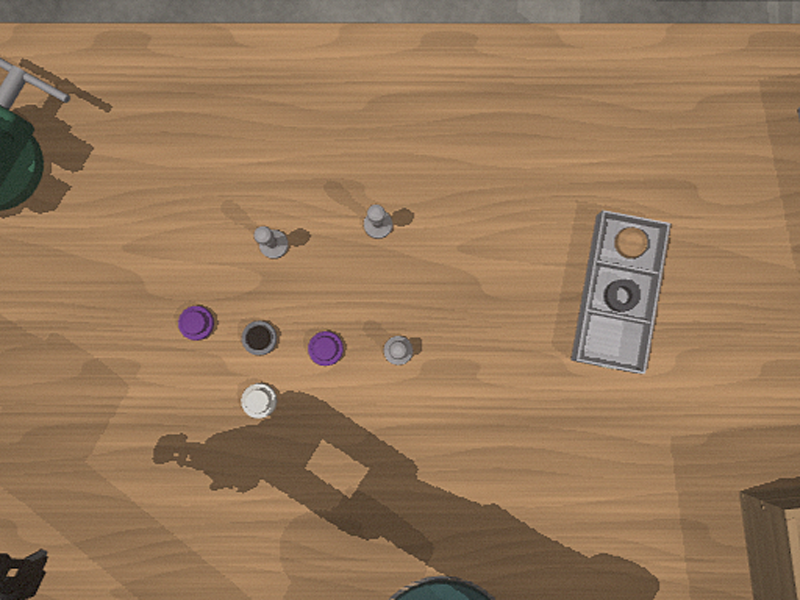

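Both pictures show the same layout. Pixels below are in the 800x600 top view.

- **Button candidates:** purple (197,322), black on grey (259,338), purple (326,348) and white (259,400). The black one is meant.
- **Spindles:** the short one is at (398,349). The tall ones, at (272,242) and (378,220), are the ones it could be taken for.
- **Tray compartments:** wooden knob (632,241), collar (622,295), empty (612,340).

Next I'll measure more finely and check in close crops.

Run:
```python
from h import *
import pickle
P={n:pickle.load(open(n+".pkl","rb")) for n in("scene","top")}
def crop(n,u,v,w,h):
    return cv2.resize(P[n]["color"][v:v+h,u:u+w,::-1],(400,300),interpolation=cv2.INTER_NEAREST)
a=np.vstack([np.hstack([crop("top",105,190,160,120),crop("top",350,125,160,120)]),np.hstack([crop("scene",240,150,120,90),crop("scene",95,185,120,90)])])
cv2.imwrite("pics/crop1.png",a)
def tri(u1,u2):
    A=[];b=[]
    for n,u in(("top",u1),("scene",u2)):
        o,d=ray(P[n],u);d/=np.linalg.norm(d);M=np.eye(3)-np.outer(d,d);A.append(M);b.append(M@o)
    x=np.linalg.solve(sum(A),sum(b));return x
for n,(u,v,w,h),in(("top",(150,200,32,32)),("scene",(318,168,24,24))):
    g=P[n]["color"][v:v+h,u:u+w].max(2); m=(g<55).astype(np.uint8)
    k,l,s,c=cv2.connectedComponentsWithStats(m)
    for i in range(1,k):
        if s[i,4]>15: uv=c[i]+[u,v]; print(n,s[i],uv,at_z(P[n],uv,.022))
for n in P: print(n,"cam",P[n]["cam_to_world"][:3,3],[proj(P[n],x).round(1) for x in([.45,.27,.022],[.44,.064,.055])])
```

```text
top [  8   9  15  15 112] [165.28571429 215.52678571] [0.45614986 0.26859692 0.022     ]
scene [  5   7  14  10 105] [329.39047619 179.92380952] [0.46573822 0.26967066 0.022     ]
scene [ 4 16 13  5 21] [327.19047619 186.85714286] [0.49140562 0.25526954 0.022     ]
scene cam [ 1.3735633  -0.09847659  0.9332459 ] [array([327.8, 176.2]), array([256.1, 175.9])]
top cam [0.43163467 0.05954814 1.01208984] [array([164.6, 218.2]), array([254.2, 222.7])]
```

View pics/crop1.png

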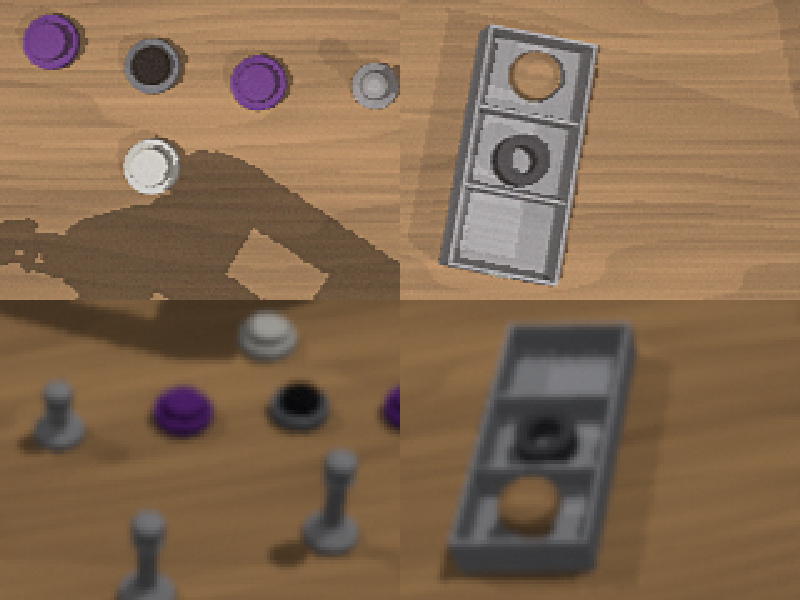

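The crop confirms the choice: black plunger on a grey housing at top (165,215.5), scene (329,180). The empty compartment is the one nearest the robot, at about top (394,219). I'll fit the tray pose to its masks in both views, and find the spindle head.

Run:
```python
from station import viewer, models
from h import *
from scipy.optimize import minimize
S=4
P={};M={};MS={};MC={}
for n in("scene","top"):
    p=viewer.grab_frame(n);P[n]=p
    M[n]=models.trace(p,"tray")[0]["mask"]
    MS[n]=models.trace(p,"spindle_short")[0]["mask"]; 
    r=models.trace(p,"call_top"); MC[n]=[(q["confidence"],q["rect"]) for q in r]
    print(n,M[n].sum(),MS[n].sum(),MC[n])
def sil(p,pts):
    m=np.zeros((384*S,512*S),np.uint8)
    q=np.array([proj(p,x) for x in pts])
    cv2.fillConvexPoly(m,cv2.convexHull(np.round((q+.5)*S).astype(np.int32)),1)
    return cv2.resize(m.astype(np.float32),(512,384),interpolation=cv2.INTER_AREA)
def fit(f,masks,x0,steps,names):
    def cost(v):
        c=0
        for n in names:
            s=sil(P[n],f(v*steps+x0)); m=masks[n].astype(np.float32); c+=np.abs(s-m).sum()/m.sum()
        return c
    r=minimize(cost,np.zeros(len(x0)),method="Nelder-Mead",options=dict(initial_simplex=np.vstack([np.zeros(len(x0)),np.eye(len(x0))]),maxiter=300))
    return r.x*steps+x0,r.fun
def tray(v):
    c,s=np.cos(v[2]),np.sin(v[2]);R=np.array([[c,-s],[s,c]])
    return [[*(R@[a,b]+v[:2]),z] for a in(-.1125,.1125) for b in(-.05,.05) for z in(0,.035)]
t=np.linspace(0,6.283,40)
def sp(v): return [[v[0]+r*np.cos(a),v[1]+r*np.sin(a),z] for a in t for r,z in((.022,0),(.022,.006))]
for nm in(["top"],["scene"],["scene","top"]):
    v,f=fit(tray,{n:cv2.morphologyEx(M[n].astype(np.uint8),cv2.MORPH_CLOSE,np.ones((15,15))) for n in M},np.array([.525,-.26,-.15]),np.array([.01,.01,.06]),nm)
    print("tray",nm,v.round(4),round(f,3),"free",(v[:2]-.074*np.array([np.cos(v[2]),np.sin(v[2])])).round(4))
    # corresponds to slot nearest robot
v,f=fit(sp,MS,np.array([.438,.066]),np.array([.008,.008]),["top"]);print("spindle",v.round(4),f)
uv=np.argwhere(MS["top"])[:,::-1]; print("sp centroid",uv.mean(0),at_z(P["top"],uv.mean(0),.0))
for u in((254.6,222.9),(255,223.2)): print("head",at_z(P["top"],u,.05))
im=P["top"]["color"][:,:,::-1].copy()
cr=cv2.resize(im[190:260,230:300],(600,600),interpolation=cv2.INTER_NEAREST);cv2.imwrite("pics/sp.png",cr[:400,:400])
for n in P:
  uv=np.argwhere(MS[n])[:,::-1]; print(n,uv.min(0),uv.max(0))
```

```text
Traceback (most recent call last):
IndexError: list index out of range
```

```bash
cat > fit.py <<'E'
from station import viewer, models
from h import *
from scipy.optimize import minimize
S=4
P={};M={};MS={}
for n in("scene","top"):
    p=viewer.grab_frame(n);P[n]=p
    for d,l in((M,"tray"),(MS,"spindle_short")):
        r=models.trace(p,l); print(n,l,[(round(q["confidence"],2),q["rect"]) for q in r])
        if r: d[n]=r[0]["mask"]
def sil(p,pts):
    m=np.zeros((384*S,512*S),np.uint8)
    q=np.array([proj(p,x) for x in pts])
    cv2.fillConvexPoly(m,cv2.convexHull(np.round((q+.5)*S).astype(np.int32)),1)
    return cv2.resize(m.astype(np.float32),(512,384),interpolation=cv2.INTER_AREA)
def fit(f,masks,x0,steps,names):
    def cost(v):
        c=0
        for n in names:
            s=sil(P[n],f(v*steps+x0)); m=masks[n].astype(np.float32); c+=np.abs(s-m).sum()/m.sum()
        return c
    k=len(x0)
    r=minimize(cost,np.zeros(k),method="Nelder-Mead",options=dict(initial_simplex=np.vstack([np.zeros(k),np.eye(k)]),maxiter=300))
    return r.x*steps+x0,r.fun
def tray(v):
    c,s=np.cos(v[2]),np.sin(v[2]);R=np.array([[c,-s],[s,c]])
    return [[*(R@[a,b]+v[:2]),z] for a in(-.1125,.1125) for b in(-.05,.05) for z in(0,.035)]
t=np.linspace(0,6.283,40)
def sp(v): return [[v[0]+r*np.cos(a),v[1]+r*np.sin(a),z] for a in t for r,z in((.022,0),(.022,.006))]
for nm in[[n] for n in M]+[list(M)]:
    v,f=fit(tray,{n:cv2.morphologyEx(M[n].astype(np.uint8),cv2.MORPH_CLOSE,np.ones((15,15))) for n in M},np.array([.525,-.26,-.15]),np.array([.01,.01,.06]),nm)
    print("tray",nm,v.round(4),round(f,3),"free",(v[:2]-.074*np.array([np.cos(v[2]),np.sin(v[2])])).round(4))
if "top" in MS:
    v,f=fit(sp,MS,np.array([.438,.066]),np.array([.008,.008]),["top"]);print("spindle",v.round(4),f)
im=P["top"]["color"][:,:,::-1]
a=cv2.resize(im[200:250,230:280],(400,400),interpolation=cv2.INTER_NEAREST)
b=cv2.resize(im[125:250,355:440],(408,600),interpolation=cv2.INTER_NEAREST)
w=np.zeros((600,808,3),np.uint8);w[:400,:400]=a;w[:,400:]=b
cv2.imwrite("pics/sp.png",w[:,:800])
E
python3 fit.py
```

```text
scene tray [(0.73, [112.7, 191.3, 54.7, 74.5])]
scene spindle_short [(0.52, [251.1, 176.9, 14.1, 18.3])]
top tray [(0.69, [365.1, 131.8, 62.5, 107.2])]
top spindle_short [(0.63, [391.3, 144.7, 22.6, 22.7]), (0.6, [246.2, 215.6, 14.7, 16.7]), (0.29, [386.2, 178.8, 22.3, 24.4])]
tray ['scene'] [ 0.5238 -0.2622 -0.1978] 0.032 free [ 0.4512 -0.2477]
tray ['top'] [ 0.5246 -0.2644 -0.1928] 0.285 free [ 0.4519 -0.2502]
tray ['scene', 'top'] [ 0.5238 -0.2636 -0.189 ] 0.331 free [ 0.4512 -0.2497]
spindle [0.462  0.0661] 1.8472014665603638
```

View pics/sp.png

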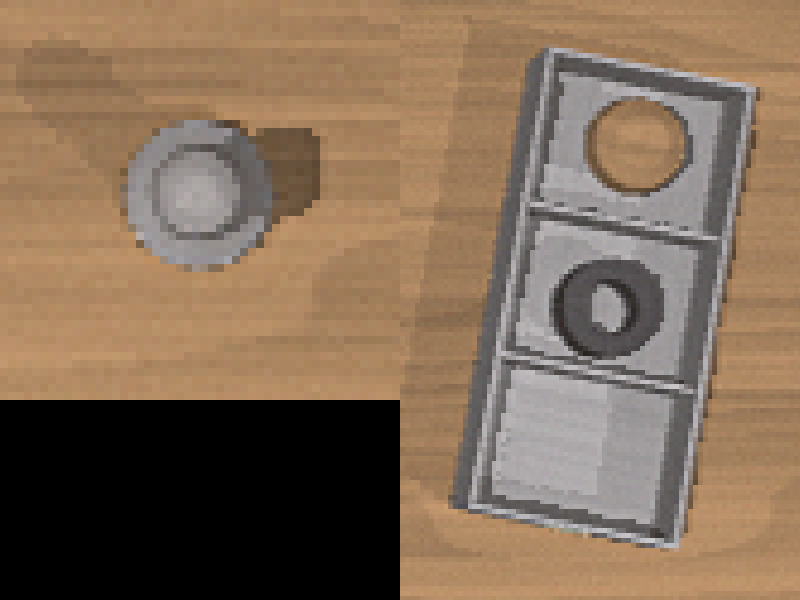

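Close up, the short spindle's head is at top (254.4,223.9), with its foot round it. The empty compartment's rim is centred at about top (393.6,219).

Run:
```python
from h import *
import pickle
P={n:pickle.load(open(n+".pkl","rb")) for n in("scene","top")}
print("slot",at_z(P["top"],(393.1,218.5),.035),"head",at_z(P["top"],(254,223.5),.045),"foot",at_z(P["top"],(254.5,224),.005), "tallA",at_z(P["top"],(241,137.5),.08),"tallB",at_z(P["top"],(168.5,149.5),.08))
from station import bot
o=bot.get_obs();B=np.array([.456,.2686,.06])
R=np.array(o["tool_rot"]);print(o["time"],o["eef_pos"],o["ft_force"],"tool delta /0.03",R.T@(B-o["eef_pos"])/.03)
```

```text
slot [ 0.45047629 -0.25063345  0.035     ] head [0.43825661 0.06449482 0.045     ] foot [0.43736935 0.06352883 0.005     ] tallA [0.62616996 0.09340339 0.08      ] tallB [0.59915911 0.25201661 0.08      ]
1.2 [0.22415617 0.50224386 0.23134249] [-0.69121484  0.39202264 -0.12611385] tool delta /0.03 [-10.23135762  -3.96233135   5.7112551 ]
```

arm_command --translation '[[-0.5,-0.2,0],[-1,-0.39,0],[-1,-0.39,0],[-1,-0.39,0],[-1,-0.39,0.1],[-1,-0.39,0.2],[-1,-0.39,0.3],[-1,-0.39,0.4],[-1,-0.39,0.4],[-1,-0.39,0.4]]' --rot '[[0,0,0],[0,0,0],[0,0,0],[0,0,0],[0,0,0],[0,0,0],[0,0,0],[0,0,0],[0,0,0],[0,0,0]]' --jaw 0 --newtons 20

```text
time: 2.03
eef_pos: [0.4401, 0.2832, 0.1771]
tool_rot: [[-0.913, 0.408, 0.001], [0.408, 0.913, 0.001], [-0.001, 0.001, -1.0]]
ft_force: [0.7, 1.2, -0.6]
gripper_width: 0.0003
```

```bash
cat > d.py <<'E'
import sys
from h import *
from station import bot
o=bot.get_obs();B=np.array([float(a) for a in sys.argv[1:4]])
R=np.array(o["tool_rot"]);print(o["time"],o["eef_pos"],o["ft_force"],o["gripper_width"],"delta",(R.T@(B-o["eef_pos"])/.03).round(3));print(R.round(3))
E
python3 d.py .456 .2686 .04
```

```text
2.0333 [0.44007404 0.28321883 0.17714076] [ 0.65263714  1.18789402 -0.60346093] 0.00034009612827657997 delta [-0.681 -0.232  4.572]
[[-0.913  0.408  0.001]
 [ 0.408  0.913  0.001]
 [-0.001  0.001 -1.   ]]
```

arm_command --translation '[[-0.35,-0.12,0.4],[-0.35,-0.12,0.6],[0,0,0.7],[0,0,0.7],[0,0,0.7],[0,0,0.6],[0,0,0.4],[0,0,0.2],[0,0,0],[0,0,0]]' --rot '[[0,0,0],[0,0,0],[0,0,0],[0,0,0],[0,0,0],[0,0,0],[0,0,0],[0,0,0],[0,0,0],[0,0,0]]'

```text
time: 2.87
eef_pos: [0.4556, 0.2697, 0.0489]
tool_rot: [[-0.913, 0.407, 0.001], [0.407, 0.913, 0.0], [-0.0, 0.001, -1.0]]
ft_force: [-0.1, 0.9, 0.4]
gripper_width: 0.0002
```

```bash
python3 d.py .456 .2686 .022
python3 - <<'E'
from h import *
from station import viewer
a=[]
for n,(u,v) in(("top",(125,180)),("scene",(290,130))):
    p=viewer.grab_frame(n);a.append(cv2.resize(p["color"][v:v+80,u:u+80,::-1],(400,400),interpolation=cv2.INTER_NEAREST))
cv2.imwrite("pics/b1.png",np.hstack(a))
E
```

```text
2.8667 [0.45562113 0.26971234 0.04889432] [-0.08548512  0.87060542  0.37348018] 0.00020196545982404326 delta [-0.026 -0.029  0.896]
[[-0.913  0.407  0.001]
 [ 0.407  0.913  0.   ]
 [-0.     0.001 -1.   ]]
```

View pics/b1.png

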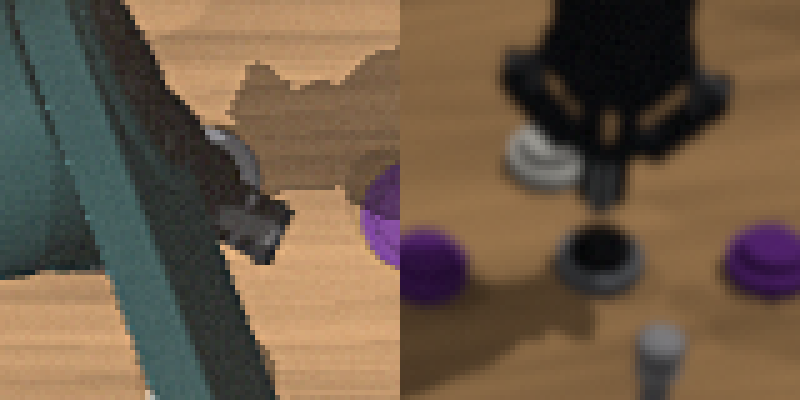

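The shut fingertips stand right over the black button (scene crop 600,200 above 600,250). Pressing now.

arm_command --translation '[[0,0,0.3],[0,0,0.3],[0,0,0.2],[0,0,0.1],[0,0,0.08],[0,0,0.06],[0,0,0.06],[0,0,0.03],[0,0,0],[0,0,0]]' --rot '[[0,0,0],[0,0,0],[0,0,0],[0,0,0],[0,0,0],[0,0,0],[0,0,0],[0,0,0],[0,0,0],[0,0,0]]'

```text
time: 3.8
eef_pos: [0.4547, 0.2691, 0.016]
tool_rot: [[-0.913, 0.407, -0.001], [0.407, 0.913, -0.001], [0.001, -0.001, -1.0]]
ft_force: [-5.8, -3.3, 9.2]
gripper_width: 0.0002
```

arm_command --translation '[[0,0,0.03],[0,0,0.03],[0,0,0],[0,0,0],[0,0,0],[0,0,0],[0,0,0],[0,0,0],[0,0,0],[0,0,0]]' --rot '[[0,0,0],[0,0,0],[0,0,0],[0,0,0],[0,0,0],[0,0,0],[0,0,0],[0,0,0],[0,0,0],[0,0,0]]'

```text
time: 4.63
eef_pos: [0.4548, 0.2691, 0.0158]
tool_rot: [[-0.913, 0.407, -0.001], [0.407, 0.913, -0.001], [0.001, -0.001, -1.0]]
ft_force: [-8.0, -4.5, 17.8]
gripper_width: -0.0001
```

Fully down: the force doubled to 18 N with no further travel. Releasing, straight up.

arm_command --translation '[[0,0,-0.2],[0,0,-0.3],[0,0,-0.5],[0,0,-0.7],[0,0,-0.8],[0,0,-0.8],[0,0,-0.7],[0,0,-0.5],[0,0,0],[0,0,0]]' --rot '[[0,0,0],[0,0,0],[0,0,0],[0,0,0],[0,0,0],[0,0,0],[0,0,0],[0,0,0],[0,0,0],[0,0,0]]'

```text
time: 5.47
eef_pos: [0.4561, 0.2697, 0.1484]
tool_rot: [[-0.913, 0.408, 0.003], [0.408, 0.913, 0.001], [-0.002, 0.002, -1.0]]
ft_force: [0.3, -0.0, 0.1]
gripper_width: -0.0004
```

```bash
python3 d.py .438 .064 .15
python3 - <<'E'
from h import *
from station import viewer
p=viewer.grab_frame("scene");cv2.imwrite("pics/b2.png",cv2.resize(p["color"][130:210,240:370,::-1],(780,480),interpolation=cv2.INTER_NEAREST))
E
```

```text
5.4667 [0.45610596 0.26967391 0.14844218] [ 0.30547315 -0.03833408  0.13648934] -0.00038063160125244316 delta [-2.243 -6.506 -0.062]
[[-0.913  0.408  0.003]
 [ 0.408  0.913  0.001]
 [-0.002  0.002 -1.   ]]
```

View pics/b2.png

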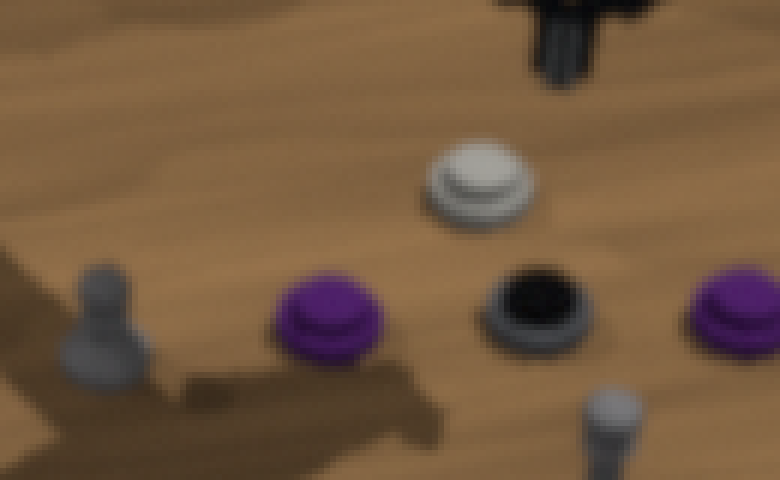

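The button (540,300) is back up, with everything else in place. Now to the short spindle.

arm_command --translation '[[-0.14,-0.4,0],[-0.25,-0.75,0],[-0.32,-0.95,0],[-0.32,-0.95,0],[-0.32,-0.95,0],[-0.32,-0.95,0],[-0.32,-0.85,0],[-0.25,-0.7,0],[0,0,0],[0,0,0]]' --rot '[[0,0,0],[0,0,0],[0,0,0],[0,0,0],[0,0,0],[0,0,0],[0,0,0],[0,0,0],[0,0,0],[0,0,0]]'

```text
time: 6.35
eef_pos: [0.4361, 0.0626, 0.1461]
tool_rot: [[-0.912, 0.41, -0.003], [0.41, 0.912, 0.0], [0.002, -0.001, -1.0]]
ft_force: [0.2, 0.3, -0.6]
gripper_width: -0.0002
```

```bash
python3 d.py .438 .064 .085
```

```text
6.35 [0.43612342 0.06259046 0.14612301] [ 0.19256639  0.2625443  -0.55096966] -0.00023770842904971621 delta [-0.043  0.07   2.037]
[[-0.912  0.41  -0.003]
 [ 0.41   0.912  0.   ]
 [ 0.002 -0.001 -1.   ]]
```

arm_command --translation '[[-0.02,0.03,0.15],[-0.02,0.03,0.25],[0,0,0.35],[0,0,0.35],[0,0,0.35],[0,0,0.3],[0,0,0.2],[0,0,0.08],[0,0,0],[0,0,0]]' --rot '[[0,0,0],[0,0,0],[0,0,0],[0,0,0],[0,0,0],[0,0,0],[0,0,0],[0,0,0],[0,0,0],[0,0,0]]'

```text
time: 7.18
eef_pos: [0.4393, 0.065, 0.0869]
tool_rot: [[-0.913, 0.408, 0.0], [0.408, 0.913, 0.0], [-0.0, 0.0, -1.0]]
ft_force: [0.0, -0.7, -0.6]
gripper_width: 0.0002
```

```bash
python3 d.py .438 .064 .085
python3 - <<'E'
from h import *
from station import viewer
a=[]
for n,(u,v) in(("top",(215,185)),("scene",(215,120))):
    p=viewer.grab_frame(n);a.append(cv2.resize(p["color"][v:v+80,u:u+80,::-1],(400,400),interpolation=cv2.INTER_NEAREST))
cv2.imwrite("pics/s1.png",np.hstack(a))
E
```

```text
7.1833 [0.43927572 0.06504814 0.0868955 ] [ 0.00067947 -0.65191482 -0.55288611] 0.00020267466022723044 delta [ 0.025 -0.049  0.063]
[[-0.913  0.408  0.   ]
 [ 0.408  0.913  0.   ]
 [-0.     0.    -1.   ]]
```

View pics/s1.png

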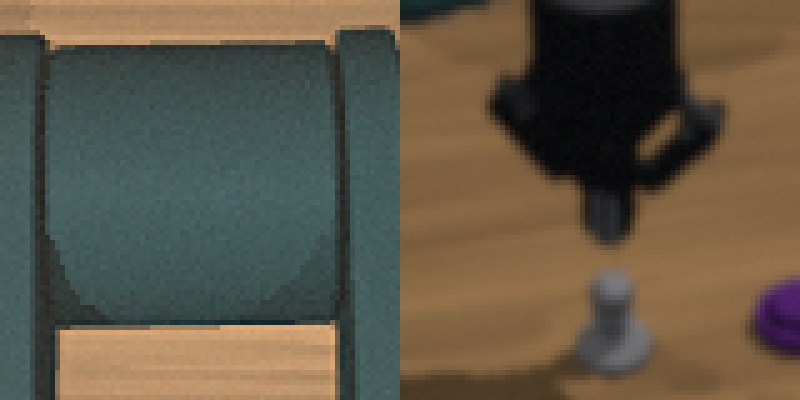

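The fingertips stand straight over the short spindle, with a clear gap in the scene crop (tip 607,240; head 612,275). I'll correct by a tiny amount and hold for well over 2 s.

arm_command --translation '[[0.02,-0.04,0.05],[0,0,0],[0,0,0],[0,0,0],[0,0,0],[0,0,0],[0,0,0],[0,0,0],[0,0,0],[0,0,0]]' --rot '[[0,0,0],[0,0,0],[0,0,0],[0,0,0],[0,0,0],[0,0,0],[0,0,0],[0,0,0],[0,0,0],[0,0,0]]'

```text
time: 8.12
eef_pos: [0.438, 0.0642, 0.0852]
tool_rot: [[-0.913, 0.408, 0.0], [0.408, 0.913, 0.0], [-0.0, 0.0, -1.0]]
ft_force: [-0.5, 0.2, 0.3]
gripper_width: 0.0
```

arm_command --translation '[[0,0,0],[0,0,0],[0,0,0],[0,0,0],[0,0,0],[0,0,0],[0,0,0],[0,0,0],[0,0,0],[0,0,0]]' --rot '[[0,0,0],[0,0,0],[0,0,0],[0,0,0],[0,0,0],[0,0,0],[0,0,0],[0,0,0],[0,0,0],[0,0,0]]'

```text
time: 8.95
eef_pos: [0.438, 0.0642, 0.0852]
tool_rot: [[-0.913, 0.408, 0.0], [0.408, 0.913, 0.0], [-0.0, 0.0, -1.0]]
ft_force: [0.2, -0.5, 0.4]
gripper_width: -0.0
```

arm_command --translation '[[0,0,0],[0,0,0],[0,0,0],[0,0,0],[0,0,0],[0,0,0],[0,0,0],[0,0,0],[0,0,0],[0,0,0]]' --rot '[[0,0,0],[0,0,0],[0,0,0],[0,0,0],[0,0,0],[0,0,0],[0,0,0],[0,0,0],[0,0,0],[0,0,0]]'

```text
time: 9.78
eef_pos: [0.438, 0.0642, 0.0852]
tool_rot: [[-0.913, 0.408, 0.0], [0.408, 0.913, 0.0], [-0.0, 0.0, -1.0]]
ft_force: [-0.7, 0.2, -0.2]
gripper_width: 0.0005
```

arm_command --translation '[[0,0,-0.3],[0,0,-0.5],[0,0,-0.7],[0,0,-0.7],[0,0,-0.7],[0,0,-0.4],[0,0,-0.2],[0,0,0],[0,0,0],[0,0,0]]' --rot '[[0,0,0],[0,0,0],[0,0,0],[0,0,0],[0,0,0],[0,0,0],[0,0,0],[0,0,0],[0,0,0],[0,0,0]]'

```text
time: 10.62
eef_pos: [0.4372, 0.0642, 0.1887]
tool_rot: [[-0.913, 0.408, -0.003], [0.408, 0.913, 0.0], [0.003, -0.001, -1.0]]
ft_force: [0.9, -0.4, -0.9]
gripper_width: -0.0
```

```bash
python3 d.py .4505 -.25 .19
```

```text
10.6167 [0.4372036  0.0641781  0.18871775] [ 0.90479504 -0.37251207 -0.90778151] -2.3692398047223264e-05 delta [-4.673 -9.383 -0.044]
[[-0.913  0.408 -0.003]
 [ 0.408  0.913  0.   ]
 [ 0.003 -0.001 -1.   ]]
```

arm_command --translation '[[-0.2,-0.4,0],[-0.35,-0.7,0],[-0.45,-0.9,0],[-0.45,-0.9,0],[-0.45,-0.9,0],[-0.45,-0.9,0],[-0.45,-0.9,0],[-0.45,-0.9,0],[-0.4,-0.8,0],[-0.35,-0.7,0]]' --rot '[[0,0,0],[0,0,0],[0,0,0],[0,0,0],[0,0,0],[0,0,0],[0,0,0],[0,0,0],[0,0,0],[0,0,0]]'

```text
time: 11.45
eef_pos: [0.4488, -0.2054, 0.1884]
tool_rot: [[-0.913, 0.409, -0.003], [0.409, 0.913, 0.001], [0.003, 0.0, -1.0]]
ft_force: [-0.8, 0.5, 0.0]
gripper_width: 0.0004
```

arm_command --translation '[[-0.3,-0.6,0],[-0.2,-0.4,0],[-0.13,-0.25,0],[0,0,0],[0,0,0],[0,0,0],[0,0,0],[0,0,0],[0,0,0],[0,0,0]]' --rot '[[0,0,0],[0,0,0],[0,0,0],[0,0,0],[0,0,0],[0,0,0],[0,0,0],[0,0,0],[0,0,0],[0,0,0]]'

```text
time: 12.28
eef_pos: [0.4518, -0.2454, 0.1904]
tool_rot: [[-0.913, 0.407, 0.0], [0.407, 0.913, -0.0], [-0.0, 0.0, -1.0]]
ft_force: [0.0, 0.3, 0.3]
gripper_width: -0.0003
```

```bash
python3 d.py .4505 -.25 .065
```

```text
12.2833 [ 0.45182662 -0.24537063  0.19035309] [0.03099678 0.33631225 0.31198541] -0.000319723909534542 delta [-0.021 -0.159  4.178]
[[-0.913  0.407  0.   ]
 [ 0.407  0.913 -0.   ]
 [-0.     0.    -1.   ]]
```

arm_command --translation '[[-0.01,-0.08,0.2],[-0.01,-0.08,0.4],[0,0,0.6],[0,0,0.6],[0,0,0.6],[0,0,0.6],[0,0,0.5],[0,0,0.4],[0,0,0.2],[0,0,0.08]]' --rot '[[0,0,0],[0,0,0],[0,0,0],[0,0,0],[0,0,0],[0,0,0],[0,0,0],[0,0,0],[0,0,0],[0,0,0]]'

```text
time: 13.12
eef_pos: [0.4494, -0.25, 0.0629]
tool_rot: [[-0.913, 0.408, -0.002], [0.408, 0.913, 0.002], [0.003, 0.001, -1.0]]
ft_force: [-0.1, 0.5, -0.0]
gripper_width: 0.0001
```

arm_command --translation '[[0,0,0],[0,0,0],[0,0,0],[0,0,0],[0,0,0],[0,0,0],[0,0,0],[0,0,0],[0,0,0],[0,0,0]]' --rot '[[0,0,0],[0,0,0],[0,0,0],[0,0,0],[0,0,0],[0,0,0],[0,0,0],[0,0,0],[0,0,0],[0,0,0]]'

```text
time: 13.95
eef_pos: [0.4503, -0.2504, 0.0648]
tool_rot: [[-0.913, 0.408, 0.0], [0.408, 0.913, 0.0], [0.0, 0.0, -1.0]]
ft_force: [0.5, -0.1, 0.4]
gripper_width: 0.0001
```

```bash
python3 d.py .4505 -.25 .065
python3 - <<'E'
from h import *
from station import viewer
p=viewer.grab_frame("scene");cv2.imwrite("pics/t1.png",cv2.resize(p["color"][120:280,80:380,::-1],(800,427),interpolation=cv2.INTER_CUBIC))
E
```

```text
13.95 [ 0.45032164 -0.25043044  0.06478204] [ 0.49661681 -0.13748383  0.42021457] 7.893482056725267e-05 delta [ 0.     0.016 -0.007]
[[-0.913  0.408  0.   ]
 [ 0.408  0.913  0.   ]
 [ 0.     0.    -1.   ]]
```

View pics/t1.png

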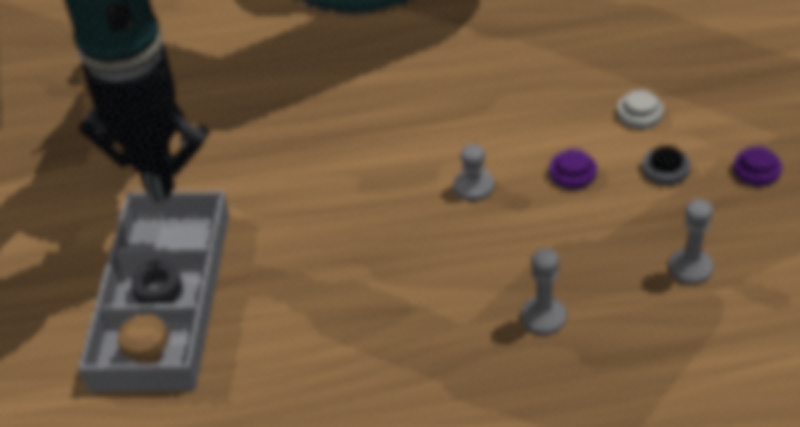

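The tip, crop (157,195), looks slightly left of the slot's middle. I'll check that against the projection before handing in.

Run:
```python
from h import *
from station import viewer
p=viewer.grab_frame("scene");im=p["color"][:,:,::-1]
u0,v0,s=110,170,8
a=cv2.resize(im[v0:v0+70,u0:u0+70],(560,560),interpolation=cv2.INTER_CUBIC)
def dot(X,c):
    q=proj(p,X);print(X,q.round(1));cv2.circle(a,tuple(int(k) for k in ((q-[u0,v0])*s)),4,c,-1)
dot([.4503,-.2504,.0648],(0,0,255));dot([.4503,-.2504,.035],(0,255,0))
for th in(-.193,):
  c,sn=np.cos(th),np.sin(th)
  for i in(-.037,.037):
    for j in(-.0485,.0485): dot([.4505+c*i-sn*j,-.25+sn*i+c*j,.035],(255,255,0))
cv2.imwrite("pics/t2.png",a)
```

```text
[0.4503, -0.2504, 0.0648] [139.9 193. ]
[0.4503, -0.2504, 0.035] [142.1 200.9]
[np.float64(0.4048844735203163), np.float64(-0.2905027621771809), 0.035] [126.9 191.5]
[np.float64(0.42348946669996557), np.float64(-0.19530373787133415), 0.035] [162.3 190.9]
[np.float64(0.47751053330003446), np.float64(-0.3046962621286659), 0.035] [121.4 211.3]
[np.float64(0.4961155264796837), np.float64(-0.2094972378228191), 0.035] [158.2 210.7]
```

View pics/t2.png

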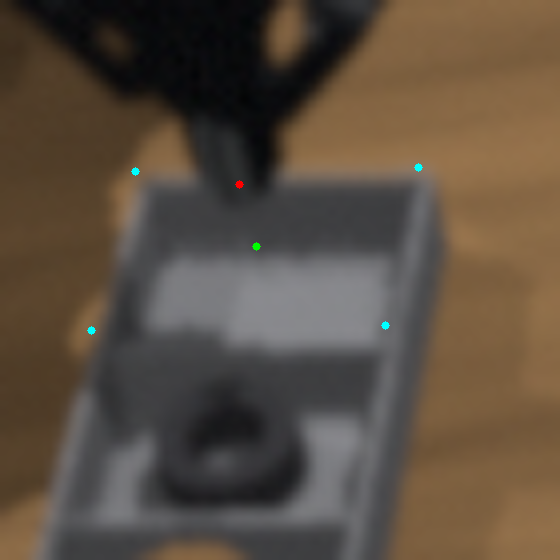

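Projected tip and rim are both about 2 px off in the same direction, so that part is calibration. What remains is about 1 px, suggesting the slot centre is 2–3 mm further in +y, as the scene-view fit also said (-0.2477). I'll shift 2 mm and hold.

arm_command --translation '[[0.03,0.06,0],[0,0,0],[0,0,0],[0,0,0],[0,0,0],[0,0,0],[0,0,0],[0,0,0],[0,0,0],[0,0,0]]' --rot '[[0,0,0],[0,0,0],[0,0,0],[0,0,0],[0,0,0],[0,0,0],[0,0,0],[0,0,0],[0,0,0],[0,0,0]]'

```text
time: 14.88
eef_pos: [0.4502, -0.2485, 0.0648]
tool_rot: [[-0.913, 0.408, 0.0], [0.408, 0.913, 0.0], [-0.0, 0.0, -1.0]]
ft_force: [-0.5, 0.7, 0.0]
gripper_width: -0.0002
```

arm_command --translation '[[0,0,0],[0,0,0],[0,0,0],[0,0,0],[0,0,0],[0,0,0],[0,0,0],[0,0,0],[0,0,0],[0,0,0]]' --rot '[[0,0,0],[0,0,0],[0,0,0],[0,0,0],[0,0,0],[0,0,0],[0,0,0],[0,0,0],[0,0,0],[0,0,0]]'

```text
time: 15.72
eef_pos: [0.4503, -0.2485, 0.0648]
tool_rot: [[-0.913, 0.408, 0.0], [0.408, 0.913, 0.0], [-0.0, 0.0, -1.0]]
ft_force: [0.1, -0.8, -0.7]
gripper_width: 0.0001
```

arm_command --translation '[[0,0,0],[0,0,0],[0,0,0],[0,0,0],[0,0,0],[0,0,0],[0,0,0],[0,0,0],[0,0,0],[0,0,0]]' --rot '[[0,0,0],[0,0,0],[0,0,0],[0,0,0],[0,0,0],[0,0,0],[0,0,0],[0,0,0],[0,0,0],[0,0,0]]'

```text
time: 16.55
eef_pos: [0.4502, -0.2485, 0.0648]
tool_rot: [[-0.913, 0.408, 0.0], [0.408, 0.913, 0.0], [-0.0, 0.0, -1.0]]
ft_force: [-0.3, -0.5, -0.7]
gripper_width: -0.0001
```

```bash
python3 d.py .4505 -.248 .065; python3 -c "
from station import sign_off
print(sign_off())"
```

```text
16.55 [ 0.45022771 -0.24846244  0.06478546] [-0.29114957 -0.49521088 -0.69021964] -6.601633713316294e-05 delta [-0.002  0.018 -0.007]
[[-0.913  0.408  0.   ]
 [ 0.408  0.913  0.   ]
 [-0.     0.    -1.   ]]
the job is handed in; nothing more can be done
None
```

The job was handed in at 16.6 s, with the fingertips still pointing at the middle of the tray's empty compartment. No verdict came back.

- **Call button:** I pressed the black button with the shut fingertips until it stopped. The tip height was 16 mm, and the force rose to 18 N with no more travel. It was back up in the picture after I let go.
- **Short spindle:** I held the fingertips about 3 cm over its top for at least 2.6 s, still to within a millimetre for the last 1.7 s.
- **Empty compartment:** I crossed to it at a height of 0.19 m, not over any tall spindle or filled compartment. The fingertips ended 3 cm over the rim, at (0.450, -0.248, 0.065).

**Last checks:** The force readings were close to zero at the end. In the last full picture, everything was standing where it had been.

**Disagreements:** The two cameras differed by about 2–3 mm on the compartment's centre, so I finished between them. The networks also missed the tray or the short spindle once in a scene picture. In the top view one mislabelled a tray compartment as the short spindle, so I measured the spindle from the picture instead.

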